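Lay the next course of a sample-paver test panel in half bond and close it with the bar

TASK

Finish the open course of the paver test panel in half bond: without lifting it, slide the grey full paver up against the starter half already bedded at the left end, so that it straddles the joint of the red course behind, and lay the loose grey half paver at the other end. Then push the closing bar along its rails until the whole course is tight against the red course, and leave the other things on the worktop where they are.

Things in the scene. Friction and masses are not known exactly. Their poses are not given: they have to be found in the camera images.
- laying_frame: Laying frame fixed to the worktop: steel base plate 8 mm thick (its top is the laying surface) with aluminium side rails, clear width between them y = -122 to +122 mm, rail tops 38 mm above the worktop, running back to x = -250 mm. Origin at worktop height, midway between the rails, at the near face of the finished red course; x away from the robot across the courses, y left along them, z up.
- red_joint (a point): Joint between the two red full pavers of the finished course next to the bay: the point on that course's near face, half-way up (23 mm above the worktop). Axes as the frame. All pavers are 60 mm wide and 30 mm thick, full ones 120 mm long, halves 60 mm. The open course is to fill the next 60 mm in front of this face, from rail to rail: starter half, full paver, half paver.
- course_place (a point): Point on the laying frame where the centre of the full paver belongs: 30 mm in front of the red course's near face, opposite its joint, 23 mm above the worktop; axes as the frame.
- starter_half (a point): Centre of the grey starter half paver (60 x 60 x 30 mm), bedded at the left end of the open course, against red course and left rail; cannot move. Its right face is at y = 61.5 mm of the frame.
- half_place (a point): Point on the laying frame where the centre of the half paver belongs, at the right end of the open course, 23 mm above the worktop. The space there is 63.5 mm long once the full paver lies against the starter half. The half may also be set down in the bay in front of this space: the bar pushes it in.
- full_paver_center (a point): Centre of the loose grey full paver, 60 mm (its x) by 120 mm (its y) by 30 mm, about 0.2 kg, vertical corners cut by 3 mm. It lies in the bay on the laying surface, 10 to 45 mm short of the red course, turned a little, 10 to 30 mm right of its place. It slides when pushed; it is not to be lifted.
- half_paver_center (a point): Centre of the loose grey half paver, 60 x 60 x 30 mm, about 0.12 kg, vertical corners cut by 3 mm; it lies flat on the bare worktop to the left or to the right of the frame. Axes parallel to its sides.
- closing_bar: Closing bar across the bay, 0.35 kg, front face 25 mm tall, at each end a guide shoe running 75 mm along the rail with 1.2 mm play. Origin under the middle of its front face, on the laying surface; x ahead to the red course. It starts 160 to 170 mm short of that course and is home at 60 mm, tight on the open course. Pushed along its centre line it slides freely; pushed well to one side it skews and jams.
- push_pad (a point): Middle of the rear face of the blue push pad, 44 mm wide and 22 mm tall, at the middle of the closing bar's back, 26 mm behind the bar's front face and 20 mm above the worktop; x points ahead to the red course.
- masking_tape: Roll of beige masking tape, 82 mm across and 24 mm high, lying flat on the worktop at the side of the frame away from the half paver; origin under its centre. Leave it alone.
- jar_yellow: Pellet jar with yellow cap, 54 mm across, 75 mm tall, standing left of the frame's far end; origin under its centre. Leave it alone.
- stopwatch: Black stopwatch, 70 x 58 x 18 mm, on the worktop at the right; origin under its centre. Leave it alone.
Mind the look-alikes: they are no part of the job. What is shaped like the part that bears half_paver_center but turquoise is not meant.

How it is judged (in metres and radians):
On the way, in this order (a step that is already met when the one before it is completed fails the run):
1. full paver slid along to its half-bond place and half paver laid in the bay beside it or in front of its space, the bar still back (y of full_paver_center in the frame of laying_frame between -0.008 and 0.008 m and y of half_paver_center in the frame of laying_frame between -0.105 and -0.075 m and x of half_paver_center in the frame of laying_frame above -0.14 m and z of half_paver_center in the frame of laying_frame below 0.03 m and x of closing_bar in the frame of laying_frame below -0.075 m), for 0.1 s.
2. bar pushed home against the course (x of closing_bar in the frame of laying_frame above -0.065 m), for 0.1 s.
At the end, for the whole second after the job is handed in: Full paver flat, opposite the red joint (5 mm along the course) and within 4 mm of touching the red course; half paver flat in the right-hand end, within 4 mm of touching it; closing bar flat between its rails, square (0.03 rad), front face within 5 mm of the course, at rest (x of each of full_paver_center, half_paver_center in the frame of laying_frame above -0.034 m and y of full_paver_center in the frame of laying_frame between -0.005 and 0.005 m and distance between full_paver_center and course_place below 0.008 m and x of half_paver_center in the frame of laying_frame below -0.026 m and y of half_paver_center in the frame of laying_frame between -0.098 and -0.084 m and z of half_paver_center in the frame of laying_frame below 0.027 m and x of closing_bar in the frame of laying_frame above -0.065 m and z of closing_bar in the frame of laying_frame below 0.012 m and angle between the x axis of closing_bar and the x axis of laying_frame, either way round below 0.03 rad and angle between each of full_paver_center, half_paver_center's own z axis and vertical below 0.06 rad and linear speed of closing_bar below 0.01 m/s).
It fails at once if the tape roll, the yellow-capped jar or the stopwatch is moved by more than 30 mm (distance of any of masking_tape, jar_yellow, stopwatch from where it was at the start of the episode above 0.03 m).
It fails at once if the full paver is lifted off the laying surface (by more than 15 mm) instead of slid (height (world z) of full_paver_center above 0.038 m).
It also fails if it takes over 72 s, if anything falls off the work surface, if the arm or the gripper's body presses on something with over 40 N, if the wrist force passes 120 N, or if a joint passes its speed limit or range.

ROBOT

A 7-joint arm with a two-finger parallel gripper is mounted at the origin on a cart in front of the work surface, level with it; the furniture and walls round the work are solid. World frame = base frame: x ahead of the robot, y to its left, z up, the work surface at z = 0. Lengths are in m, angles in degrees, forces in N, time in s.
With the tool pointing down it reaches from about 0.425 to 0.875 m from the base axis. Payload 4.7 kg.
Tool frame: the origin (TCP) lies midway between the tips of the shut fingers; the grasp point (between the pads) lies 19 mm behind it; z points along the fingers, x is the direction in which the jaws open and shut, and the axes are right-handed (so a half turn about z gives the same grasp; the last joint's range is limited). The gripper opens to 87 mm and grips with 3 to 60 N. Pads are 19 mm wide; open, the fingers measure 117 mm over their backs; the gripper's body (75 mm by 190 mm) begins 51 mm behind the grasp point.
Start: joints at [-64.337, 18.392, -4.016, 83.108, 1.295, 78.541, -3.26], TCP at [0.273, 0.59, 0.223] pointing down, gripper open.
Joint ranges: [-163.93, 163.93], [-17.29, 119.83], [-79.2, 71.16], [3.27, 140.29], [-89.18, 269.18], [5.43, 117.66], [-154.24, 154.24]. Speed limits (degrees/s): [147.25, 147.25, 180, 180, 180, 180, 180].

INTERFACE

Orientations are given as [roll, pitch, yaw] about the fixed x, y, z axes, in that order (R = Rz(yaw) Ry(pitch) Rx(roll)).
In Python, from cell import telemetry, optics, env gives the robot as it stands.
- The arm moves only by the tool arm_command, never from a script. Its arguments are lists of equal length, an entry for each row: "translation": the shift along the tool's x, y, z in cm, a list of three; "twist": the turn about the tool's z in degrees. In form: {"translation": [[x, y, z], ...], "twist": [twist, ...]}. A call has 1 to 10 rows; each row shifts and turns the pose as measured when the row begins, along the tool's axes as they then stand; what a row does not reach is not made up. A row lasts 1/8 s, in which the tool goes at most 62.5 mm and 10.7 degrees, less where a joint would pass 70% of its speed; a pose out of reach is approached as far as the arm can. A call is refused whole if a number of a shift passes 6.25 or a number of a turn 10.7, either way. A call with a gripper value outside its range is refused whole. "grip" is the opening in per cent of the stroke, from 0 (shut) to 100 (fully open), set as the call begins (left out, the last holds). The fingers move at their own pace and stop on an object; "force" is the grip in N (left out, the last holds). Time passes only in rows, so rows that do not move let the fingers close. It gives the time, the measured TCP pose, the force and the opening at its end, in the units of the state.
- telemetry.get_obs(): the state, without advancing time (a new reading comes with each control period).
- optics.read_camera(name): name is "scene" or "top" or "wrist"; returns a dict with "img" (420x560x3 uint8, blue, green, red), "fx", "fy", "cx", "cy" (pixels), "dist" ([k1, k2, p1, p2, k3] as OpenCV has them; the pictures are not rectified), "extrinsics" (4x4, takes a point from camera to world coordinates); the wrist camera has in their place "hand_eye" (4x4, takes a point from camera to tool coordinates, whose origin is the TCP and whose axes are the tool frame's). Camera axes: x right, y up, looking along -z (the intrinsics and any distortion apply to the point x, -y, -z); pixel columns grow to the right and rows downward; lengths in m; the calibration is good to about 2 mm. A picture is of the moment at which its call begins: read the wrist's pose just before it. There is no depth.
- env.sign_off(): hands the job in, once; it reports no verdict.
The state is a dict: "time_s": time; "qpos": joint angles; "joint_velocities": joint speeds; "effort": joint torques, N m; "tool_pos": TCP position; "tool_rot": TCP orientation; "force": force on the tool from outside, world axes, zero at the start; "wrist_torque": the same for the moment, N m; "grip_width": finger opening in m.
Only numpy, scipy, OpenCV 4.12 (cv2) and the standard library are available. Lean on these libraries where they do the work, as an engineer would, in place of code of your own. Each camera call takes 0.05 s, during which the arm holds its last target. There are 200 camera calls.

## Working session

There is one attempt and no reset: what is moved stays moved. The work goes in short steps, Python scripts to look and compute and a tool call to move; the robot and the scene stay as the last step left them, time stands still between calls to the robot, and variables do not carry over. Pictures are saved under pics/ and viewed, about 8 in all and at most 12, crops included, and the job is handed in when it is done.

Besides the shell and the picture viewer there is one more tool, called after "Request:" in YAML: its name, and indented under it one key for each argument. arm_command: Moves the arm, as the interface text tells. Its arguments: {"type":"object","properties":{"translation":{"type":"array","items":{"type":"array","items":{"type":"number"}}},"twist":{"type":"array","items":{"type":"number"}},"grip":{"type":"number"},"force":{"type":"number"}},"required":["translation","twist"]}

```bash
ls; mkdir -p pics
cat > h.py <<'E'
import numpy as np, cv2
from cell import telemetry, optics, env
from scipy.spatial.transform import Rotation as R
def T(o):
    M=np.eye(4); M[:3,:3]=R.from_euler('xyz',o['tool_rot'],degrees=True).as_matrix(); M[:3,3]=o['tool_pos']; return M
def cam(n):
    o=telemetry.get_obs(); c=optics.read_camera(n)
    c['M']=c['extrinsics'] if 'extrinsics' in c else T(o)@np.array(c['hand_eye']); c['M']=np.array(c['M'])
    c['K']=np.array([[c['fx'],0,c['cx']],[0,c['fy'],c['cy']],[0,0,1.]]); c['D']=np.array(c['dist'],float); return c
def ray(c,px,z):
    p=cv2.undistortPoints(np.array(px,float).reshape(-1,1,2),c['K'],c['D']).reshape(-1,2)
    d=np.c_[p[:,0],-p[:,1],-np.ones(len(p))]@c['M'][:3,:3].T; o=c['M'][:3,3]
    return o+d*((z-o[2])/d[:,2])[:,None]
def proj(c,P):
    q=(np.atleast_2d(P)-c['M'][:3,3])@c['M'][:3,:3]
    return cv2.projectPoints(q*[1,-1,-1],np.zeros(3),np.zeros(3),c['K'],c['D'])[0].reshape(-1,2)
E
python3 - <<'E'
from h import *
print(telemetry.get_obs())
for n in('scene','top','wrist'):
    c=cam(n);cv2.imwrite(f'pics/{n}0.png',c['img']);print(n,c['M'].round(3).tolist(),c['fx'],c['dist'])
a=cv2.imread('pics/scene0.png');b=cv2.imread('pics/top0.png')
E
```

```text
pics
{'time_s': 0.0, 'qpos': array([-64.3381465 ,  18.43935854,  -4.0180582 ,  83.17475405,
         1.29429783,  78.53919751,  -3.2591541 ]), 'joint_velocities': array([-0.01839636,  0.03782636, -0.01873274,  0.07288134, -0.14051088,
       -0.06544078, -0.04589479]), 'effort': array([-1.96337569e-04, -4.91286671e+01, -4.03991975e-01, -3.12527812e+01,
       -6.38793991e-02,  4.34839132e-02,  1.43017464e-04]), 'tool_pos': array([0.27298776, 0.58929661, 0.22145975]), 'tool_rot': array([1.79995827e+02, 1.08097188e-01, 6.51509924e+01]), 'force': array([ 0.19574255, -0.40866157, -1.2733654 ]), 'wrist_torque': array([-0.03299206,  0.03541952, -0.03313542]), 'grip_width': 0.08668524636508716}
scene [[0.827, 0.315, -0.465, -0.188], [-0.561, 0.441, -0.7, -1.235], [-0.016, 0.84, 0.542, 0.912], [0.0, 0.0, 0.0, 1.0]] 476.19900095723176 [0.03158355 0.         0.         0.         0.        ]
top [[0.027, 0.989, -0.147, 0.341], [-1.0, 0.029, 0.005, -0.1], [0.01, 0.147, 0.989, 1.52], [0.0, 0.0, 0.0, 1.0]] 537.5110184060135 [0.03852212 0.         0.         0.         0.        ]
wrist [[0.42, -0.868, -0.264, 0.2], [0.908, 0.401, 0.124, 0.623], [-0.002, -0.292, 0.956, 0.383], [0.0, 0.0, 0.0, 1.0]] 317.5652474256904 [-0.0474987  0.         0.         0.         0.       ]
```

View pics/top0.png

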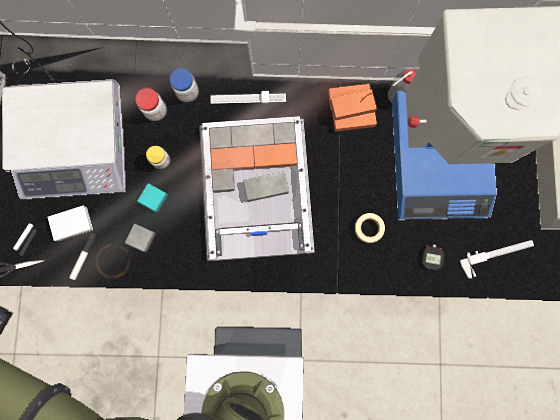

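View pics/scene0.png

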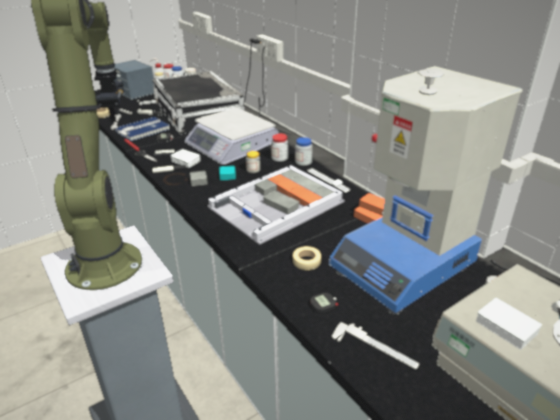

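The top view shows the frame at (257,190), with red pavers at (254,156) and their joint near x=254. The starter half is at (223,180), the loose full paver at (266,186), and the bar with its blue pad at (257,233). Candidates for the half paver:
- grey block on the bare worktop at (140,238): this matches the description
- turquoise look-alike at (152,197): excluded by colour
- starter half at (223,180) and the grey course behind the red at (254,134): both bedded

The tape is at (370,228).

```bash
cat > m.py <<'E'
from h import *
c=cam('top');im=c['img'];hsv=cv2.cvtColor(im,cv2.COLOR_BGR2HSV)
def blob(mask,box,z,name):
    m=np.zeros_like(mask);x0,y0,x1,y1=box;m[y0:y1,x0:x1]=mask[y0:y1,x0:x1]
    cs,_=cv2.findContours(m,cv2.RETR_EXTERNAL,cv2.CHAIN_APPROX_NONE)
    k=max(cs,key=cv2.contourArea).reshape(-1,2)
    P=ray(c,k,z)[:,:2]*1000
    r=cv2.minAreaRect(P.astype(np.float32));print(name,np.round(r[0],1),np.round(r[1],1),round(r[2],1),'px',k.mean(0).round(1))
    return P
H,S,V=cv2.split(hsv)
red=((H<15)&(S>130)&(V>100)).astype(np.uint8)*255
blob(red,(200,135,310,175),.038,'red')
gr=((S<60)&(V>90)).astype(np.uint8)*255
blob(gr,(120,220,160,255),.030,'half')
blue=((H>100)&(H<130)&(S>120)).astype(np.uint8)*255
blob(blue,(230,220,280,245),.031,'pad')
fr=((V>150)&(S<50)).astype(np.uint8)*255
blob(fr,(190,105,325,265),.038,'frame')
turq=((H>80)&(H<100)&(S>120)).astype(np.uint8)*255
blob(turq,(130,175,175,220),.030,'turq')
a=im[110:270,110:330];cv2.imwrite('pics/c1.png',cv2.resize(a,None,fx=3.6,fy=3.6,interpolation=cv2.INTER_CUBIC))
E
python3 m.py
```

```text
red [704.3 -39.5] [ 63.4 164.8] 5.9 px [267.5 157.3]
half [463.8 303. ] [64.9 60.3] 67.4 px [139.5 237.5]
pad [485.4 -24.2] [ 5.6 41.6] 1.6 px [258.7 233. ]
frame [616.  -13.3] [390.1 293. ] 6.0 px [257.2 191.3]
turq [577.4 276.3] [65.7 60.3] 62.9 px [152.  197.2]
```

View pics/c1.png

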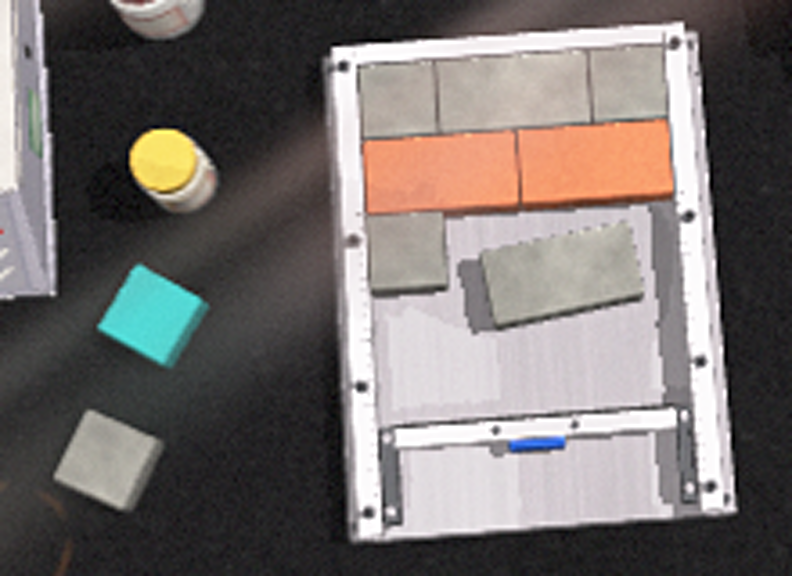

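Run:
```python
from h import *
c=cam('top')
def w(pts,z): return (ray(c,np.array(pts)/3.6+[110-.4,110-.4],z)*1000).round(1)[:,:2]
near=w([[365,213],[519,205],[672,194]],.038);print('near',near)
print('full',f:=w([[482,251],[632,221],[643,295],[496,327]],.038),f.mean(0))
print('half',h:=w([[90,409],[162,438],[128,497],[54,477]],.030),h.mean(0))
print('start',w([[369,216],[445,212],[446,286],[371,292]],.038))
d=near[0]-near[2];yaw=np.arctan2(d[1],d[0])-np.pi/2;print('yaw',np.degrees(yaw),np.linalg.norm(d))
E=f[0]+f[3]-f[1]-f[2];print('full yaw',np.degrees(np.arctan2(E[1],E[0]))-90)
p=telemetry.get_obs();print(p['tool_pos'])
```

```text
near [[ 662.1  115.2]
 [ 672.1   -4.5]
 [ 684.4 -124. ]]
full [[ 634.6   22.9]
 [ 661.9  -93.2]
 [ 603.5 -103.5]
 [ 575.     9.7]] [618.75  -41.025]
half [[503.2 319.8]
 [482.3 263.3]
 [436.3 286.2]
 [450.1 343.4]] [467.975 303.175]
start [[659.8 112. ]
 [664.7  53. ]
 [606.1  49.7]
 [599.7 107.6]]
yaw 5.326143111373423 240.23723691384728
full yaw 13.67704544511544
[0.27312724 0.58955399 0.22202664]
```

```bash
cat > plan.py <<'E'
from h import *
def plan(x,y,z,yaw,n,start=None):
    o=telemetry.get_obs();p=o['tool_pos'];y0=o['tool_rot'][2]
    dy=(yaw-y0+180)%360-180; d=(np.array([x,y,z])-p)/n*100
    rows=[]
    for i in range(n):
        a=np.radians(y0+dy*i/n); rows.append([round(float(v),2) for v in (d[0]*np.cos(a)+d[1]*np.sin(a),d[0]*np.sin(a)-d[1]*np.cos(a),-d[2])])
    print(rows,[round(-dy/n,1)]*n)
if __name__=='__main__':
    import sys; a=[float(v) for v in sys.argv[1:]]; plan(*a[:4],int(a[4]))
E
python3 plan.py .59 -.03 .26 13.5 14
```

```text
[[-3.06, 3.91, -0.27], [-2.81, 4.1, -0.27], [-2.54, 4.27, -0.27], [-2.26, 4.43, -0.27], [-1.97, 4.57, -0.27], [-1.67, 4.68, -0.27], [-1.36, 4.78, -0.27], [-1.05, 4.86, -0.27], [-0.74, 4.92, -0.27], [-0.42, 4.95, -0.27], [-0.1, 4.97, -0.27], [0.22, 4.97, -0.27], [0.54, 4.94, -0.27], [0.85, 4.9, -0.27]] [np.float64(3.7), np.float64(3.7), np.float64(3.7), np.float64(3.7), np.float64(3.7), np.float64(3.7), np.float64(3.7), np.float64(3.7), np.float64(3.7), np.float64(3.7), np.float64(3.7), np.float64(3.7), np.float64(3.7), np.float64(3.7)]
```

Request:
arm_command:
  translation:
    - [-3.1, 3.9, -0.3]
    - [-2.8, 4.1, -0.3]
    - [-2.5, 4.3, -0.3]
    - [-2.3, 4.4, -0.3]
    - [-2.0, 4.6, -0.3]
    - [-1.7, 4.7, -0.3]
    - [-1.4, 4.8, -0.3]
  twist: [3.7, 3.7, 3.7, 3.7, 3.7, 3.7, 3.7]

```text
time_s: 1.12
tool_pos: [0.4308, 0.2721, 0.2418]
tool_rot: [-179.9, 0.1, 38.9]
force: [0.2, 1.0, 0.0]
grip_width: 0.0872
```

```bash
sed -i 's/\[round(-dy\/n,1)\]/[round(float(-dy\/n),1)]/' plan.py; python3 plan.py .59 -.03 .26 13.5 9
```

```text
[[-0.73, 3.72, -0.2], [-0.55, 3.75, -0.2], [-0.36, 3.78, -0.2], [-0.18, 3.79, -0.2], [0.01, 3.79, -0.2], [0.2, 3.79, -0.2], [0.38, 3.78, -0.2], [0.57, 3.75, -0.2], [0.75, 3.72, -0.2]] [2.8, 2.8, 2.8, 2.8, 2.8, 2.8, 2.8, 2.8, 2.8]
```

```bash
python3 -c "
from h import *
c=cam('wrist');cv2.imwrite('pics/w_half.png',c['img']);import pickle;pickle.dump(c,open('w_half.pkl','wb'))"
```

Request:
arm_command:
  translation:
    - [-0.7, 3.7, -0.2]
    - [-0.55, 3.75, -0.2]
    - [-0.35, 3.8, -0.2]
    - [-0.2, 3.8, -0.2]
    - [0, 3.8, -0.2]
    - [0.2, 3.8, -0.2]
    - [0.4, 3.8, -0.2]
    - [0.6, 3.75, -0.2]
    - [0.75, 3.7, -0.2]
    - [0, 0, 0]
  twist: [2.8, 2.8, 2.8, 2.8, 2.8, 2.8, 2.8, 2.8, 2.8, 0]

```text
time_s: 2.42
tool_pos: [0.5954, -0.0548, 0.2619]
tool_rot: [179.8, -0.1, 11.9]
force: [-0.6, -0.0, -0.6]
grip_width: 0.0869
```

```bash
python3 -c "
from h import *
c=cam('wrist');cv2.imwrite('pics/w_full.png',c['img']);import pickle;pickle.dump(c,open('w_full.pkl','wb'))
a=cv2.imread('pics/w_half.png');b=c['img'];cv2.imwrite('pics/w2.png',cv2.resize(b,None,fx=1.4,fy=1.4))"
```

```text
(no output)
```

View pics/w2.png

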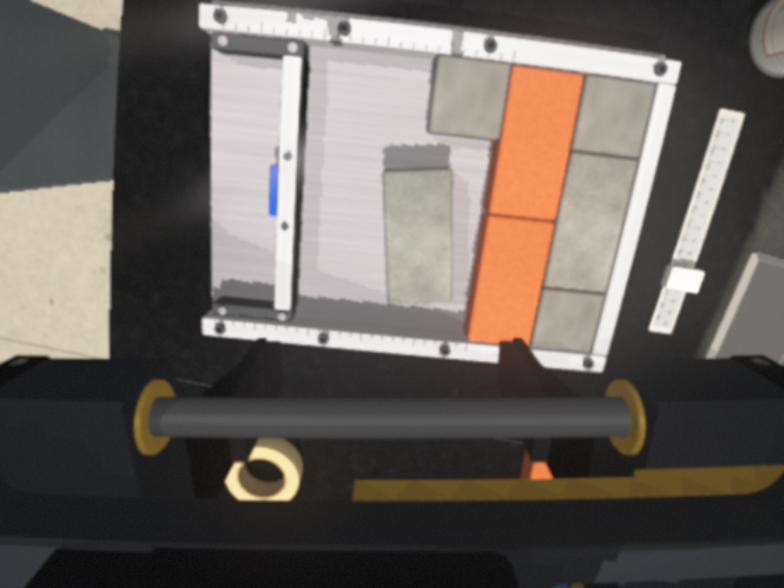

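View pics/w_half.png

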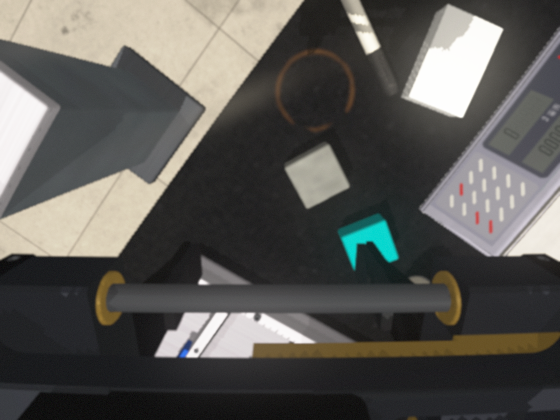

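The wrist views confirm the choice. The grey half is at (317,175) in the half picture, with the turquoise block at (368,240). In the bay picture (shown at 1.4x), the full paver is at (420,236) and the red joint at (487,215).

Run:
```python
from h import *
import pickle
c=pickle.load(open('w_full.pkl','rb'))
def w(pts,z,s=1.4): return (ray(c,(np.array(pts)+.5)/s-.5,z)*1000).round(1)[:,:2]
near=w([[498,137],[487,215],[474,341]],.038);print('near',near)
d=near[0]-near[2];print('yaw',np.degrees(np.arctan2(d[1],d[0]))-90)
f=w([[385,170],[452,168],[451,302],[388,304]],.038);print('full',f,f.mean(0))
E=f[0]+f[1]-f[2]-f[3];print(np.degrees(np.arctan2(E[1],E[0]))-90, [np.linalg.norm(f[i]-f[i-1]).round(1) for i in range(4)])
rl=w([[212,30],[655,80]],.038);rr=w([[212,320],[600,355]],.038);
print('rails',rl,rr)
print('starter right face',w([[429,132],[499,139]],.038))
bar=w([[303,56],[291,318]],.033);print('bar front',bar); pad=w([[270,215],[274,165]],.03);print('pad rear top',pad)
c=pickle.load(open('w_half.pkl','rb'))
h=w([[285,161],[327,143],[349,180],[308,208]],.03,1);print('half',h,h.mean(0),[np.linalg.norm(h[i]-h[i-1]).round(1) for i in range(4)])
```

```text
near [[ 664.2   55.4]
 [ 672.3   -8.7]
 [ 692.1 -125.4]]
yaw 8.772355161347434
full [[ 578.3    9.9]
 [ 633.    23.2]
 [ 661.3  -92.2]
 [ 605.2 -106. ]] [619.45  -41.275]
13.422634038484006 [np.float64(119.0), np.float64(56.3), np.float64(118.8), np.float64(57.8)]
rails [[423.5  87.6]
 [778.1 126.7]] [[ 447.8 -155.3]
 [ 815.6 -115. ]]
starter right face [[607.5  47.1]
 [665.5  54. ]]
bar front [[ 495.9   83.5]
 [ 519.3 -140. ]]
pad rear top [[486.7 -48.8]
 [484.4  -5.6]]
half [[422.6 294.8]
 [447.2 341.7]
 [496.8 325.5]
 [481.3 267.8]] [461.975 307.45 ] [np.float64(64.6), np.float64(53.0), np.float64(52.2), np.float64(59.7)]
```

```bash
python3 plan.py .618 -.042 .08 13.4 4
```

```text
[[0.62, -0.13, 4.54], [0.62, -0.13, 4.54], [0.62, -0.13, 4.54], [0.62, -0.12, 4.54]] [-0.3, -0.3, -0.3, -0.3]
```

Request:
arm_command:
  translation:
    - [0.6, -0.1, 4.5]
    - [0.6, -0.1, 4.5]
    - [0.6, -0.1, 4.5]
    - [0.6, -0.1, 4.5]
    - [0, 0, 0]
    - [0, 0, 0]
  twist: [-0.3, -0.3, -0.3, -0.3, 0, 0]
  grip: 80

```text
time_s: 3.22
tool_pos: [0.6192, -0.0323, 0.0794]
tool_rot: [-179.7, -0.3, 14.0]
force: [0.3, 0.4, 0.4]
grip_width: 0.0697
```

```bash
python3 plan.py .618 -.042 .012 13.4 5; python3 -c "
from h import *
c=cam('wrist');cv2.imwrite('pics/w3.png',c['img'])
print(proj(c,[[.619,-.041,.038]]))"
```

```text
[[-0.07, 0.18, 1.35], [-0.07, 0.18, 1.35], [-0.07, 0.18, 1.35], [-0.07, 0.18, 1.35], [-0.07, 0.18, 1.35]] [0.1, 0.1, 0.1, 0.1, 0.1]
[[274.49548058 243.81724485]]
```

View pics/w3.png

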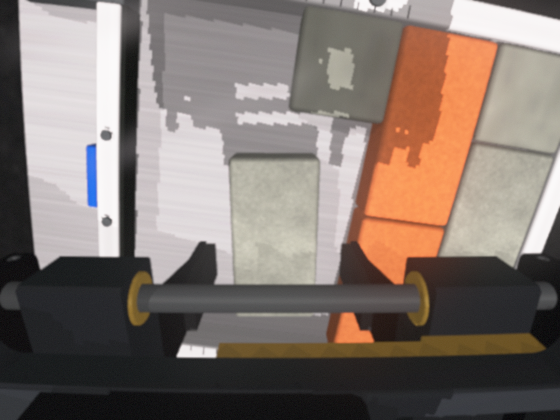

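Request:
arm_command:
  translation:
    - [0, 0.2, 1.4]
    - [0, 0.2, 1.3]
    - [0, 0.2, 1.3]
    - [0, 0.2, 1.3]
    - [0, 0, 1.2]
    - [0, 0, 0.3]
  twist: [0.1, 0.1, 0.1, 0, 0, 0]

```text
time_s: 4.03
tool_pos: [0.6233, -0.0402, 0.0102]
tool_rot: [-179.7, -0.6, 13.7]
force: [-0.4, 0.2, 0.7]
grip_width: 0.0698
```

```bash
python3 plan.py .619 -.042 .012 13.6 1
```

```text
[[-0.46, 0.07, -0.18]] [0.1]
```

Request:
arm_command:
  translation:
    - [-0.4, 0, -0.2]
    - [0, 0, 0]
  twist: [0, 0]

```text
time_s: 4.28
tool_pos: [0.6192, -0.0414, 0.0121]
tool_rot: [-179.7, -0.6, 13.7]
force: [0.4, -0.4, -0.2]
grip_width: 0.0696
```

Request:
arm_command:
  translation:
    - [0, 0, 0]
    - [0, 0, 0]
    - [0, 0, 0]
    - [0, 0, 0]
  twist: [0, 0, 0, 0]
  grip: 40
  force: 12

```text
time_s: 4.78
tool_pos: [0.6198, -0.0412, 0.013]
tool_rot: [-179.7, -0.7, 13.7]
force: [0.4, -0.4, 0.7]
grip_width: 0.0597
```

```bash
cat > fr.py <<'E'
from h import *
YAW=6.2; O=np.array([.6722,-.0065]); 
def toF(p): a=np.radians(YAW);return np.array([[np.cos(a),np.sin(a)],[-np.sin(a),np.cos(a)]])@(np.array(p)[:2]-O)
def toW(q): a=np.radians(YAW);return np.array([[np.cos(a),-np.sin(a)],[np.sin(a),np.cos(a)]])@np.array(q)+O
E
python3 - <<'E'
from fr import *; from plan import plan
o=telemetry.get_obs();q=toF(o['tool_pos']);print(q,o['force'],o['grip_width'],o['tool_pos'])
x,y=toW(q+[0,.029]);plan(x,y,o['tool_pos'][2],6.2,6)
E
```

```text
[-0.05585075 -0.02887401] [ 0.4300477  -0.36604743  0.69188078] 0.059748514426336954 [ 0.6197943  -0.04123697  0.01301454]
[[0.06, -0.48, -0.0], [0.05, -0.48, -0.0], [0.04, -0.48, -0.0], [0.03, -0.48, -0.0], [0.02, -0.48, -0.0], [0.01, -0.48, -0.0]] [1.3, 1.3, 1.3, 1.3, 1.3, 1.3]
```

Request:
arm_command:
  translation:
    - [0, -0.4, 0]
    - [0, -0.5, 0]
    - [0, -0.5, 0]
    - [0, -0.5, 0]
    - [0, -0.5, 0]
    - [0, -0.3, 0]
    - [0, 0, 0]
  twist: [2, 2, 2, 1.4, 0, 0, 0]

```text
time_s: 5.65
tool_pos: [0.6152, -0.0159, 0.013]
tool_rot: [-179.8, -0.6, 6.0]
force: [0.6, -0.9, -0.6]
grip_width: 0.0601
```

Run:
```python
from fr import *
o=telemetry.get_obs();print(toF(o['tool_pos']),o['force'],o['grip_width'],o['tool_rot'],o['tool_pos'])
```

```text
[-0.05763756 -0.00314967] [ 0.61176776 -0.86330269 -0.55249096] 0.06007605002598631 [-179.76610495   -0.62041877    6.02213021] [ 0.61523973 -0.01585607  0.01297616]
```

Request:
arm_command:
  translation:
    - [0, -0.25, 0]
    - [0, -0.15, 0]
    - [0, -0.15, 0]
    - [0, -0.15, 0]
  twist: [0, 0, 0, 0]

```text
time_s: 6.15
tool_pos: [0.6147, -0.0119, 0.013]
tool_rot: [-180.0, -0.6, 5.9]
force: [-0.1, -4.3, -0.9]
grip_width: 0.0603
```

Request:
arm_command:
  translation:
    - [0, 0, 0]
    - [0, 0, 0]
    - [0, 0, -0.5]
    - [0, 0, -3]
    - [0, 0, -5]
    - [0, 0, -5]
    - [0, 0, -3]
    - [0, 0, 0]
  twist: [0, 0, 0, 0, 0, 0, 0, 0]
  grip: 80

```text
time_s: 7.15
tool_pos: [0.613, -0.007, 0.1851]
tool_rot: [-179.6, -0.7, 6.2]
force: [0.3, -0.3, -0.7]
grip_width: 0.0697
```

```bash
python3 -c "
from h import *
c=cam('wrist');cv2.imwrite('pics/w4.png',c['img']);import pickle;pickle.dump(c,open('w4.pkl','wb'))
"
```

```text
(no output)
```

View pics/w4.png

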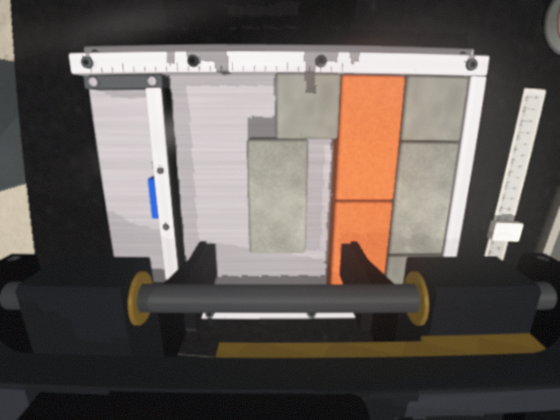

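The picture shows the full paver square, its left end at row 139 against the starter and its right end at row 252. The red joint is at (363,201). Next I'll plan the half paver.

Run:
```python
from fr import *; from plan import plan
import pickle
c=pickle.load(open('w4.pkl','rb'))
P=ray(c,[[248,140],[306,139],[305,252],[249,252],[334,200],[340,75],[331,284]],.038)
for n,p in zip(['fl_b','fl_f','fr_f','fr_b','joint','redL','redR'],P): print(n,p[:2].round(4),toF(p).round(4))
b=pickle.load(open('w_half.pkl','rb'));im=b['img'];h=cv2.cvtColor(im,cv2.COLOR_BGR2HSV)
m=np.zeros(im.shape[:2],np.uint8);m[130:225,270:362]=((h[...,2]>85)&(h[...,1]<70))[130:225,270:362]*255
k=max(cv2.findContours(m,0,cv2.CHAIN_APPROX_NONE)[0],key=cv2.contourArea).reshape(-1,2)
print(k.min(0),k.max(0),cv2.approxPolyDP(k,4,True).reshape(-1,2).tolist());r=cv2.minAreaRect((ray(b,k,.03)[:,:2]*1000).astype(np.float32));print(r)
plan(.455,.295,.17,-20,10)
```

```text
fl_b [0.5805 0.0435] [-0.0858  0.0596]
fl_f [0.6356 0.0503] [-0.0302  0.0604]
fr_f [ 0.6502 -0.0667] [-0.0284 -0.0575]
fr_b [ 0.591  -0.0728] [-0.0879 -0.0571]
joint [ 0.6719 -0.0068] [-0.0004 -0.0003]
redL [0.6591 0.111 ] [-0.0004  0.1183]
redR [ 0.6839 -0.1021] [ 0.0013 -0.0963]
[285 144] [349 208] [[328, 144], [285, 166], [306, 208], [349, 186]]
((464.08575439453125, 304.1678466796875), (59.959842681884766, 61.32892608642578), 67.9041519165039)
[[-1.24, -3.17, 0.13], [-1.38, -3.11, 0.13], [-1.52, -3.04, 0.13], [-1.66, -2.97, 0.13], [-1.79, -2.89, 0.13], [-1.92, -2.81, 0.13], [-2.05, -2.72, 0.13], [-2.17, -2.62, 0.13], [-2.29, -2.52, 0.13], [-2.4, -2.41, 0.13]] [2.6, 2.6, 2.6, 2.6, 2.6, 2.6, 2.6, 2.6, 2.6, 2.6]
```

Request:
arm_command:
  translation:
    - [-1.2, -3.2, 0]
    - [-1.4, -3.1, 0.1]
    - [-1.5, -3.1, 0.1]
    - [-1.7, -3, 0.1]
    - [-1.8, -2.9, 0.1]
    - [-1.9, -2.8, 0.1]
    - [-2.1, -2.7, 0.1]
    - [-2.2, -2.6, 0.1]
    - [-2.3, -2.5, 0.1]
    - [-2.3, -2.4, 0.1]
  twist: [2.7, 2.7, 2.7, 2.7, 2.8, 2.8, 2.8, 2.8, 2.8, 2.8]
  grip: 95

```text
time_s: 8.45
tool_pos: [0.4455, 0.3027, 0.1577]
tool_rot: [179.4, 0.8, -22.6]
force: [-0.7, 0.8, -0.2]
grip_width: 0.0826
```

```bash
python3 plan.py .464 .304 .07 -22 4
```

```text
[[0.42, -0.21, 2.19], [0.42, -0.21, 2.19], [0.42, -0.21, 2.19], [0.42, -0.21, 2.19]] [-0.1, -0.1, -0.1, -0.1]
```

Request:
arm_command:
  translation:
    - [0.4, -0.2, 2.2]
    - [0.4, -0.2, 2.2]
    - [0.4, -0.2, 2.2]
    - [0.4, -0.2, 2.2]
    - [0, 0, 0]
    - [0, 0, 0]
  twist: [0, 0, -0.3, -0.3, 0, 0]

```text
time_s: 9.2
tool_pos: [0.4528, 0.3052, 0.058]
tool_rot: [178.7, 1.3, -21.4]
force: [0.7, -0.6, 0.3]
grip_width: 0.0826
```

```bash
python3 plan.py .464 .304 .006 -22 4;  python3 -c "
from h import *
c=cam('wrist');im=c['img'];h=cv2.cvtColor(im,cv2.COLOR_BGR2HSV)
cv2.imwrite('pics/w5.png',im);print(proj(c,[[.464,.304,.03]]))"
```

```text
[[0.27, -0.08, 1.3], [0.27, -0.08, 1.3], [0.27, -0.08, 1.3], [0.27, -0.08, 1.3]] [0.1, 0.1, 0.1, 0.1]
[[295.93840669 234.65491476]]
```

View pics/w5.png

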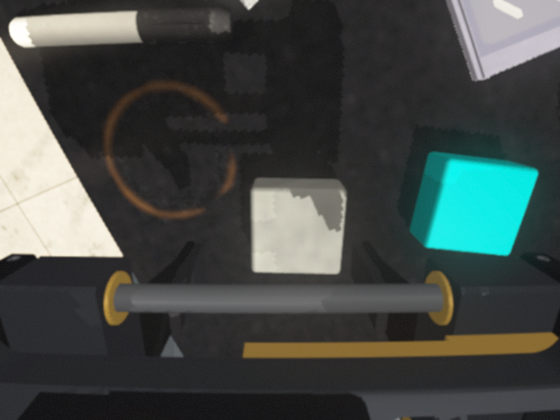

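Request:
arm_command:
  translation:
    - [0.6, -0.1, 0.8]
    - [0.4, -0.1, 1.3]
    - [0.1, 0, 1.3]
    - [0, 0, 1.2]
    - [0, 0, 0.4]
    - [0, 0, 0]
  twist: [0, 0, 0, 0, 0, 0]

```text
time_s: 10.0
tool_pos: [0.4632, 0.3025, 0.0052]
tool_rot: [178.8, 1.3, -21.4]
force: [0.8, 0.4, -0.3]
grip_width: 0.0825
```

```bash
python3 plan.py .464 .304 .006 -22 1
```

```text
[[0.02, -0.17, -0.08]] [0.6]
```

Request:
arm_command:
  translation:
    - [0, -0.15, -0.2]
    - [0, 0, 0]
    - [0, 0, 0]
    - [0, 0, 0]
    - [0, 0, 0]
    - [0, 0, 0]
  twist: [0.5, 0, 0, 0, 0, 0]
  grip: 40
  force: 25

```text
time_s: 10.75
tool_pos: [0.4644, 0.3048, 0.0083]
tool_rot: [178.9, 1.2, -22.0]
force: [-0.1, -0.1, -0.4]
grip_width: 0.0601
```

Request:
arm_command:
  translation:
    - [0, 0, -1]
    - [0, 0, -3]
    - [0, 0, -4]
    - [0, 0, -4]
    - [0, 0, 0]
  twist: [0, 0, 0, 0, 0]

```text
time_s: 11.38
tool_pos: [0.4675, 0.3055, 0.1335]
tool_rot: [178.8, 1.2, -22.0]
force: [-0.3, 0.1, -1.2]
grip_width: 0.0599
```

Run:
```python
from fr import *; from plan import plan
x,y=toW([-.105,-.0903]);print(x,y);plan(x,y,.12,6.2,10)
```

```text
0.5775664906031608 -0.10761176439583249
[[2.57, 3.42, 0.13], [2.4, 3.54, 0.13], [2.22, 3.65, 0.13], [2.04, 3.76, 0.13], [1.85, 3.85, 0.13], [1.66, 3.94, 0.13], [1.46, 4.02, 0.13], [1.26, 4.08, 0.13], [1.06, 4.14, 0.13], [0.85, 4.19, 0.13]] [-2.8, -2.8, -2.8, -2.8, -2.8, -2.8, -2.8, -2.8, -2.8, -2.8]
```

Request:
arm_command:
  translation:
    - [2.6, 3.4, 0.1]
    - [2.4, 3.5, 0.1]
    - [2.2, 3.6, 0.1]
    - [2.0, 3.8, 0.1]
    - [1.9, 3.8, 0.1]
    - [1.7, 3.9, 0.1]
    - [1.4, 4.0, 0.1]
    - [1.2, 4.0, 0.1]
    - [1.0, 4.1, 0.1]
    - [0.5, 3.0, 0.1]
  twist: [-2.8, -2.8, -2.8, -2.8, -2.8, -2.8, -2.8, -2.8, -2.8, -2.2]

```text
time_s: 12.62
tool_pos: [0.571, -0.1013, 0.1157]
tool_rot: [179.6, 2.4, 6.8]
force: [0.2, 0.5, -0.8]
grip_width: 0.0598
```

Request:
arm_command:
  translation:
    - [0, 0, 0]
    - [0, 0, 0]
  twist: [0, 0]

```text
time_s: 12.88
tool_pos: [0.5693, -0.1039, 0.1138]
tool_rot: [179.6, 2.6, 6.5]
force: [-1.2, 0.6, -1.5]
grip_width: 0.0596
```

Run:
```python
from fr import *; from plan import plan
x,y=toW([-.105,-.0903]);plan(x,y,.07,6.2,3)
c=cam('wrist');cv2.imwrite('pics/w6.png',c['img']);print(proj(c,[list(telemetry.get_obs()['tool_pos'])]))
```

```text
[[0.26, 0.16, 1.46], [0.26, 0.15, 1.46], [0.26, 0.15, 1.46]] [0.1, 0.1, 0.1]
[[277.96822849 259.72835525]]
```

View pics/w6.png

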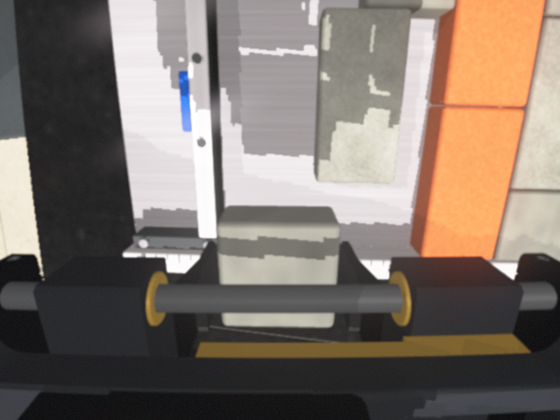

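Run:
```python
from fr import *
c=cam('wrist');o=telemetry.get_obs();t=T(o);print(o['tool_pos'])
for y in (-.03,):
    for z in (-.0217,.0083): 
        P=[(t@[x,y,z,1])[:3] for x in(-.03,.03)];print(z,proj(c,P).round(1).tolist())
P=[(t@[x,.03,-.0217,1])[:3] for x in(-.03,.03)];print(proj(c,P).round(1).tolist())
g=cv2.cvtColor(c['img'],cv2.COLOR_BGR2GRAY);print(g[195:245:2,260:265].mean(1).round().tolist())
```

```text
[ 0.56944274 -0.10370917  0.1141488 ]
-0.0217 [[214.3, 221.5], [343.0, 221.4]]
0.0083 [[224.6, 203.4], [332.4, 203.3]]
[[221.5, 329.1], [335.8, 329.0]]
[224.0, 224.0, 224.0, 224.0, 226.0, 179.0, 101.0, 96.0, 96.0, 98.0, 98.0, 100.0, 101.0, 108.0, 127.0, 150.0, 174.0, 192.0, 195.0, 196.0, 186.0, 149.0, 141.0, 124.0, 122.0]
```

Request:
arm_command:
  translation:
    - [0.5, 0.2, 1.4]
    - [0.3, 0.1, 1.8]
    - [0.2, 0.1, 1.8]
    - [0, 0, 1.8]
    - [0, 0, 1.2]
  twist: [0.1, 0.1, 0, 0, 0]

```text
time_s: 13.6
tool_pos: [0.5785, -0.1069, 0.0299]
tool_rot: [179.4, 2.4, 6.5]
force: [-6.6, 0.7, 28.4]
grip_width: 0.0598
```

Run:
```python
from fr import *; from plan import plan
o=telemetry.get_obs();print(toF(o['tool_pos']),o['tool_rot'])
x,y=toW([-.105,-.0895]);plan(x,y,.019,6.2,2)
```

```text
[-0.10403878 -0.08966837] [179.42268557   2.42437645   6.51878031]
[[-0.05, -0.01, 0.54], [-0.05, -0.01, 0.54]] [0.2, 0.2]
```

Request:
arm_command:
  translation:
    - [0, 0, -0.6]
    - [0, 0, -0.5]
  twist: [0, 0]

```text
time_s: 13.85
tool_pos: [0.5778, -0.1071, 0.0392]
tool_rot: [179.4, 2.6, 6.5]
force: [-0.1, 0.6, -1.5]
grip_width: 0.06
```

Run:
```python
from fr import *
o=telemetry.get_obs();print(o['force'],o['tool_pos'])
c=cam('wrist');s=cam('scene')
a=cv2.resize(c['img'][0:340],None,fx=1.0,fy=1.0)
b=cv2.resize(s['img'][150:260,190:370],(560,342),interpolation=cv2.INTER_CUBIC)
cv2.imwrite('pics/w7.png',cv2.resize(np.vstack([a,b]),None,fx=.87,fy=.87))
```

```text
[-0.07623901  0.57713172 -1.46614174] [ 0.57776432 -0.10705247  0.03920954]
```

View pics/w7.png

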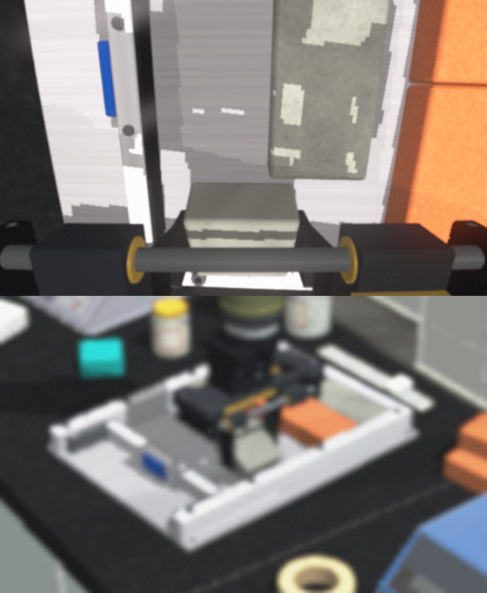

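The half caught the right rail top and tilted about 28° in the grip; it shows in rows 183–245 of the wrist view. I'll set it back on the clear worktop to level it. Then I'll push the full paver home for more room, and regrasp.

Request:
arm_command:
  translation:
    - [0, 0, -4]
    - [0, 0, -4]
    - [0, 0, 0]
  twist: [0, 0, 0]

```text
time_s: 14.32
tool_pos: [0.5808, -0.1047, 0.1205]
tool_rot: [179.5, 2.6, 6.5]
force: [-0.4, -0.2, -1.4]
grip_width: 0.0602
```

```bash
python3 plan.py .47 .275 .12 0 10
```

```text
[[-0.67, -3.9, 0.01], [-0.71, -3.89, 0.01], [-0.76, -3.88, 0.01], [-0.8, -3.87, 0.01], [-0.85, -3.86, 0.01], [-0.89, -3.85, 0.01], [-0.93, -3.84, 0.01], [-0.98, -3.83, 0.01], [-1.02, -3.82, 0.01], [-1.06, -3.81, 0.01]] [0.7, 0.7, 0.7, 0.7, 0.7, 0.7, 0.7, 0.7, 0.7, 0.7]
```

Request:
arm_command:
  translation:
    - [-0.7, -3.9, 0]
    - [-0.7, -3.9, 0]
    - [-0.8, -3.9, 0]
    - [-0.8, -3.9, 0]
    - [-0.8, -3.9, 0]
    - [-0.9, -3.9, 0]
    - [-0.9, -3.8, 0]
    - [-1, -3.8, 0]
    - [-1, -3.8, 0]
    - [-0.5, -2, 0]
  twist: [0.7, 0.7, 0.7, 0.7, 0.7, 0.7, 0.7, 0.7, 0.7, 0.7]

```text
time_s: 15.58
tool_pos: [0.4656, 0.2665, 0.1071]
tool_rot: [178.8, 3.5, -0.8]
force: [0.5, -0.8, -1.2]
grip_width: 0.0597
```

Request:
arm_command:
  translation:
    - [0, 0, 2.5]
    - [0, 0, 3]
    - [0, 0, 2]
    - [0, 0, 1]
    - [0, 0, 0.5]
  twist: [0, 0, 0, 0, 0]
  force: 10

```text
time_s: 16.2
tool_pos: [0.4557, 0.2698, 0.0115]
tool_rot: [179.0, 3.7, -0.4]
force: [-1.6, 4.6, 7.4]
grip_width: 0.0599
```

Request:
arm_command:
  translation:
    - [0, 0, 0]
    - [0, 0, 0]
    - [0, 0, -1]
    - [0, 0, -4]
    - [0, 0, -5]
    - [0, 0, -5]
    - [0, 0, 0]
  twist: [0, 0, 0, 0, 0, 0, 0]
  grip: 95

```text
time_s: 17.08
tool_pos: [0.4671, 0.2707, 0.1697]
tool_rot: [179.0, 3.5, -0.6]
force: [0.7, 0.1, -0.2]
grip_width: 0.0827
```

Run:
```python
from fr import *; from plan import plan
import pickle
c=cam('wrist');cv2.imwrite('pics/w8.png',c['img']);pickle.dump(c,open('w8.pkl','wb'))
x,y=toW([-.12,.0]);plan(x,y,.10,6.2,10)
```

```text
[[0.9, 2.89, 0.67], [0.87, 2.9, 0.67], [0.83, 2.91, 0.67], [0.8, 2.92, 0.67], [0.76, 2.93, 0.67], [0.73, 2.93, 0.67], [0.69, 2.94, 0.67], [0.66, 2.95, 0.67], [0.62, 2.96, 0.67], [0.59, 2.97, 0.67]] [-0.7, -0.7, -0.7, -0.7, -0.7, -0.7, -0.7, -0.7, -0.7, -0.7]
```

View pics/w8.png

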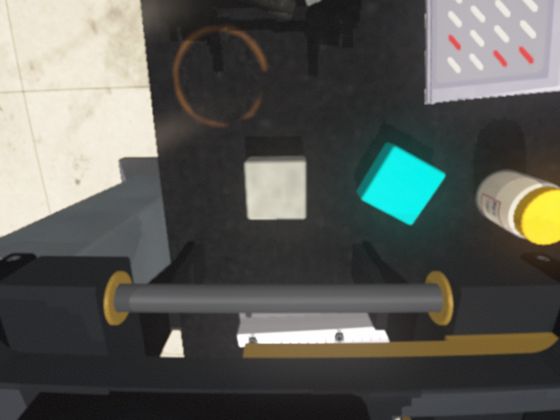

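Request:
arm_command:
  translation:
    - [0.9, 2.9, 0.6]
    - [0.9, 2.9, 0.6]
    - [0.8, 2.9, 0.6]
    - [0.8, 2.9, 0.6]
    - [0.8, 2.9, 0.6]
    - [0.7, 2.9, 0.6]
    - [0.7, 2.9, 0.6]
    - [0.7, 2.9, 0.6]
    - [0.6, 2.7, 0.6]
    - [0, 0, 0]
  twist: [-0.7, -0.7, -0.7, -0.7, -0.7, -0.7, -0.7, -0.7, -0.7, 0]
  grip: 0

```text
time_s: 18.38
tool_pos: [0.5336, 0.0012, 0.1015]
tool_rot: [179.0, 5.0, 5.9]
force: [-0.3, -0.5, 0.7]
grip_width: 0.0009
```

Run:
```python
from fr import *; from plan import plan
import pickle
b=pickle.load(open('w8.pkl','rb'));im=b['img'];h=cv2.cvtColor(im,cv2.COLOR_BGR2HSV)
m=np.zeros(im.shape[:2],np.uint8);m[145:235,230:325]=((h[...,2]>85)&(h[...,1]<70))[145:235,230:325]*255
k=max(cv2.findContours(m,0,cv2.CHAIN_APPROX_NONE)[0],key=cv2.contourArea).reshape(-1,2)
print(k.min(0),k.max(0));r=cv2.minAreaRect((ray(b,k,.03)[:,:2]*1000).astype(np.float32));print(r)
g=im[...,1];print(g[148:166,275].tolist(),g[210:226,275].tolist())
o=telemetry.get_obs();print(toF(o['tool_pos']),o['tool_rot'],o['grip_width'])
x,y=toW([-.127,.0]);plan(x,y,.022,6.2,4)
```

```text
[244 157] [306 219]
((455.7475280761719, 274.6718444824219), (60.65232849121094, 62.720645904541016), 0.7274298667907715)
[38, 39, 38, 40, 40, 41, 44, 50, 76, 89, 97, 102, 116, 141, 168, 188, 201, 204] [210, 212, 211, 209, 208, 208, 206, 202, 185, 133, 75, 56, 54, 54, 57, 55]
[-0.13692447  0.02262084] [178.97046012   4.96060486   5.90827804] 0.0008593382664387871
[[0.25, 0.56, 1.99], [0.25, 0.56, 1.99], [0.25, 0.56, 1.99], [0.25, 0.57, 1.99]] [-0.1, -0.1, -0.1, -0.1]
```

```bash
cat > plan.py <<'E'
from fr import *
def plan(x,y,z,yaw,n):
    o=telemetry.get_obs();p=o['tool_pos'];r,pi,y0=o['tool_rot']
    dy=(yaw-y0+180)%360-180; d=(np.array([x,y,z])-p)/n*100
    rows=[]
    for i in range(n):
        M=R.from_euler('xyz',[r,pi,y0+dy*i/n],degrees=True).as_matrix(); rows.append([round(float(v),2) for v in M.T@d])
    print('F',toF(p).round(4),'z',p[2].round(4),'rot',o['tool_rot'].round(1),'f',o['force'].round(1));print(rows,round(float(-dy/n),2))
def planF(fx,fy,z,yaw,n): plan(*toW([fx,fy]),z,yaw,n)
if __name__=='__main__':
    import sys; a=[float(v) for v in sys.argv[2:]]; (planF if sys.argv[1]=='F' else plan)(*a[:4],int(a[4]))
E
python3 plan.py F -.125 0 .022 6.2 6
```

```text
F [-0.1369  0.0226] z 0.1015 rot [179.    5.    5.9] f [-0.3 -0.5  0.7]
[[0.31, 0.35, 1.31], [0.31, 0.35, 1.31], [0.31, 0.35, 1.31], [0.31, 0.35, 1.31], [0.31, 0.35, 1.31], [0.31, 0.35, 1.31]] -0.05
```

Request:
arm_command:
  translation:
    - [0.5, 0.4, 0.8]
    - [0.4, 0.4, 1.3]
    - [0.3, 0.4, 1.3]
    - [0.3, 0.4, 1.4]
    - [0.3, 0.4, 1.4]
    - [0.2, 0.2, 1.0]
    - [0, 0, 0.5]
  twist: [0, 0, 0, 0, 0, 0, 0]

```text
time_s: 19.25
tool_pos: [0.5483, -0.0185, 0.0161]
tool_rot: [179.1, 5.2, 6.1]
force: [-0.5, -0.5, 0.1]
grip_width: 0.0006
```

```bash
python3 plan.py F -.074 0.001 .022 6.2 6
```

```text
F [-0.1244  0.0015] z 0.0161 rot [179.1   5.2   6.1] f [-0.5 -0.5  0.1]
[[0.83, 0.01, -0.17], [0.83, 0.01, -0.17], [0.83, 0.01, -0.17], [0.83, 0.01, -0.17], [0.83, 0.01, -0.17], [0.83, 0.01, -0.17]] -0.01
```

Request:
arm_command:
  translation:
    - [0.8, 0, -0.15]
    - [0.8, 0, -0.15]
    - [0.8, 0, -0.1]
    - [0.8, 0, -0.1]
    - [0.6, 0, -0.1]
    - [0.5, 0, 0]
  twist: [0, 0, 0, 0, 0, 0]

```text
time_s: 20.0
tool_pos: [0.5936, -0.0132, 0.0191]
tool_rot: [179.1, 5.3, 6.2]
force: [-5.9, -0.2, 5.2]
grip_width: 0.0007
```

Request:
arm_command:
  translation:
    - [0.4, 0, 0]
    - [0.4, 0, 0]
    - [0.3, 0, 0]
    - [0.3, 0, 0]
  twist: [0, 0, 0, 0]

```text
time_s: 20.5
tool_pos: [0.6023, -0.0124, 0.0191]
tool_rot: [179.2, 6.1, 6.1]
force: [-13.5, -0.8, 12.9]
grip_width: 0.0004
```

```bash
python3 plan.py F -.074 0.001 .022 6.2 6
```

```text
F [-0.0701  0.0016] z 0.0191 rot [179.2   6.1   6.1] f [-13.5  -0.8  12.9]
[[-0.07, 0.01, -0.04], [-0.07, 0.01, -0.04], [-0.07, 0.01, -0.04], [-0.07, 0.01, -0.04], [-0.07, 0.01, -0.04], [-0.07, 0.01, -0.04]] -0.01
```

Request:
arm_command:
  translation:
    - [-1, 0, -0.3]
    - [-1.5, 0, -1]
    - [-0.5, 0, -4]
    - [0, 0, -5]
    - [0, 0, 0]
  twist: [0, 0, 0, 0, 0]

```text
time_s: 21.12
tool_pos: [0.5853, -0.0127, 0.1279]
tool_rot: [179.2, 5.5, 6.1]
force: [0.0, -0.4, -1.3]
grip_width: 0.0004
```

```bash
python3 plan.py W .4557 .2734 .12 6.2 6
python3 - <<'E'
from fr import *
c=cam('wrist');im=c['img'];cv2.imwrite('pics/w9.png',im)
h=cv2.cvtColor(im,cv2.COLOR_BGR2HSV);print(telemetry.get_obs()['qpos'].round(1))
print(proj(c,[[*toW(q),.038] for q in [(0,0),(-.06,0),(-.06,.06),(-.06,-.0585),(0,-.0585)]]).round(0).tolist())
E
```

```text
F [-0.087   0.0033] z 0.1279 rot [179.2   5.5   6.1] f [ 0.  -0.4 -1.3]
[[-1.62, -4.97, 0.22], [-1.62, -4.97, 0.22], [-1.62, -4.98, 0.22], [-1.62, -4.98, 0.22], [-1.62, -4.98, 0.22], [-1.61, -4.98, 0.22]] -0.01
[-27.5  20.1  31.2  95.7  -9.   72.8  11.9]
[[395.0, 216.0], [321.0, 214.0], [324.0, 140.0], [318.0, 277.0], [388.0, 280.0]]
```

Request:
arm_command:
  translation:
    - [-1, -2.5, 0]
    - [-1.6, -5, 0.2]
    - [-1.6, -5, 0.2]
    - [-1.6, -5, 0.2]
    - [-1.6, -5, 0.2]
    - [-1.6, -4, 0.2]
    - [-0.5, -2, 0]
    - [0, 0, 0]
  twist: [0, 0, 0, 0, 0, 0, 0, 0]
  grip: 95

```text
time_s: 22.18
tool_pos: [0.4499, 0.2673, 0.1106]
tool_rot: [179.0, 6.1, 6.0]
force: [-0.1, -0.3, -0.1]
grip_width: 0.0729
```

```bash
python3 plan.py W .4557 .2734 .06 -.5 4; python3 -c "
from h import *
print(telemetry.get_obs()['qpos'].round(1))"
```

```text
F [-0.1914  0.2962] z 0.1106 rot [179.    6.1   6. ] f [-0.1 -0.3 -0.1]
[[0.29, -0.16, 1.24], [0.29, -0.16, 1.24], [0.29, -0.17, 1.24], [0.28, -0.17, 1.24]] 1.64
[-51.1  12.9  21.2 104.6  -6.6  69.5 -21.4]
```

Request:
arm_command:
  translation:
    - [0.3, -0.2, 1.2]
    - [0.3, -0.2, 1.2]
    - [0.2, -0.2, 1.2]
    - [0.2, -0.1, 1.2]
    - [0, 0, 0]
  twist: [1.7, 1.7, 1.7, 1.4, 0]

```text
time_s: 22.8
tool_pos: [0.4558, 0.2683, 0.0558]
tool_rot: [178.0, 6.0, -1.4]
force: [0.6, 0.2, -0.8]
grip_width: 0.0828
```

```bash
python3 plan.py W .4547 .2734 .007 -.5 4
python3 - <<'E'
from h import *
c=cam('wrist');im=c['img'];h=cv2.cvtColor(im,cv2.COLOR_BGR2HSV)
u,v=proj(c,[[.4557,.2734,.03]])[0];print(u,v)
print(proj(c,[[.4557+a,.2734+b,.03] for a in(-.03,.03) for b in (.03,-.03)]).round(0).tolist())
g=im[...,1]; cv2.imwrite('pics/w10.png',im)
r=g[int(v),int(u)-80:int(u)+80:2];print(r.tolist());r=g[int(v)-75:int(v)+60:2,int(u)];print(r.tolist())
E
```

```text
F [-0.1854  0.2966] z 0.0558 rot [178.    6.   -1.4] f [ 0.6  0.2 -0.8]
[[0.1, -0.17, 1.21], [0.1, -0.17, 1.21], [0.1, -0.17, 1.21], [0.1, -0.17, 1.21]] -0.22
281.85766047329327 232.5974006176393
[[232.0, 186.0], [238.0, 273.0], [331.0, 187.0], [328.0, 276.0]]
[45, 45, 44, 44, 44, 45, 45, 45, 48, 48, 50, 52, 51, 51, 52, 56, 55, 61, 137, 196, 213, 215, 214, 214, 213, 214, 214, 212, 211, 212, 212, 211, 210, 211, 211, 212, 212, 210, 206, 205, 204, 203, 201, 194, 191, 191, 194, 192, 193, 189, 189, 187, 186, 186, 186, 186, 187, 188, 190, 192, 191, 191, 191, 183, 131, 66, 59, 57, 58, 53, 54, 55, 54, 54, 52, 55, 52, 48, 49, 46]
[39, 37, 38, 36, 40, 41, 42, 40, 44, 46, 69, 96, 102, 101, 103, 118, 151, 184, 205, 208, 206, 208, 209, 211, 209, 211, 213, 214, 214, 214, 213, 211, 209, 210, 208, 206, 205, 205, 204, 201, 204, 206, 205, 198, 194, 196, 197, 196, 195, 197, 197, 200, 198, 199, 198, 197, 194, 188, 119, 61, 61, 58, 58, 61, 72, 81, 86, 90]
```

Request:
arm_command:
  translation:
    - [0.2, -0.2, 1.2]
    - [0.15, -0.1, 1.2]
    - [0.1, -0.1, 1.2]
    - [0.1, 0, 1.0]
    - [0, 0, 0]
  twist: [-0.2, -0.2, -0.2, -0.2, 0]

```text
time_s: 23.48
tool_pos: [0.4572, 0.2716, 0.0071]
tool_rot: [178.2, 5.9, -0.5]
force: [0.9, -0.5, 0.3]
grip_width: 0.0828
```

```bash
python3 plan.py W .456 .273 .007 -.5 1
```

```text
F [-0.1837  0.2997] z 0.0071 rot [178.2   5.9  -0.5] f [ 0.9 -0.5  0.3]
[[-0.12, -0.14, 0.02]] 0.03
```

Request:
arm_command:
  translation:
    - [-0.1, -0.15, 0]
    - [0, 0, 0]
    - [0, 0, 0]
    - [0, 0, 0]
    - [0, 0, 0]
  twist: [0, 0, 0, 0, 0]
  grip: 40
  force: 25

```text
time_s: 24.1
tool_pos: [0.4566, 0.2736, 0.008]
tool_rot: [178.3, 5.9, -0.5]
force: [-0.3, 0.1, -1.7]
grip_width: 0.0613
```

Request:
arm_command:
  translation:
    - [0, 0, -0.6]
    - [0, 0, -2]
    - [0, 0, -4]
    - [0, 0, -4]
    - [0, 0, 0]
  twist: [0, 0, 0, 0, 0]

```text
time_s: 24.72
tool_pos: [0.4678, 0.2763, 0.1172]
tool_rot: [178.2, 5.9, -0.5]
force: [0.9, -0.5, -1.6]
grip_width: 0.0611
```

```bash
python3 plan.py F -.105 -.084 .115 6.2 8
python3 - <<'E'
from fr import *
o=telemetry.get_obs();t=T(o);print(o['grip_width'],o['qpos'].round(1))
c=cam('wrist');g=c['img'][...,1]
for z in(-.022,.008): print(proj(c,[(t@[0,y,z,1])[:3] for y in(-.03,.03)]).round(1).tolist())
print(g[180:260:2,275].tolist());print(g[300:345,275:278].mean(1).round().tolist())
E
```

```text
F [-0.1727  0.3033] z 0.1172 rot [178.2   5.9  -0.5] f [ 0.9 -0.5 -1.6]
[[1.4, 4.71, 0.03], [1.33, 4.73, 0.04], [1.26, 4.75, 0.04], [1.19, 4.77, 0.05], [1.12, 4.78, 0.06], [1.05, 4.8, 0.07], [0.98, 4.81, 0.08], [0.91, 4.83, 0.08]] -0.84
0.061134528251721415 [-51.4  15.   22.2 101.5  -7.4  70.8 -27.2]
[[278.1, 222.2], [278.0, 329.9]]
[[278.0, 203.9], [278.0, 297.7]]
[45, 45, 46, 43, 47, 47, 47, 47, 46, 46, 49, 49, 47, 54, 84, 93, 96, 98, 99, 100, 101, 100, 109, 134, 155, 181, 202, 200, 192, 147, 118, 119, 118, 119, 120, 121, 122, 122, 179, 195]
[116.0, 117.0, 115.0, 112.0, 106.0, 103.0, 101.0, 100.0, 99.0, 98.0, 95.0, 96.0, 118.0, 158.0, 187.0, 196.0, 196.0, 196.0, 195.0, 197.0, 196.0, 196.0, 195.0, 193.0, 191.0, 191.0, 186.0, 170.0, 129.0, 79.0, 50.0, 45.0, 45.0, 44.0, 47.0, 66.0, 93.0, 104.0, 111.0, 123.0, 141.0, 147.0, 140.0, 119.0, 107.0]
```

Request:
arm_command:
  translation:
    - [0.7, 2.4, 0]
    - [1.4, 4.7, 0]
    - [1.3, 4.7, 0]
    - [1.3, 4.7, 0]
    - [1.2, 4.7, 0]
    - [1.1, 4.7, 0]
    - [1, 4.7, 0]
    - [0.9, 4.0, 0]
    - [0.5, 2, 0]
    - [0, 0, 0]
  twist: [-0.8, -0.8, -0.8, -0.8, -0.8, -0.8, -0.8, -0.8, 0, 0]

```text
time_s: 26.02
tool_pos: [0.57, -0.096, 0.0992]
tool_rot: [178.6, 7.7, 6.4]
force: [-0.2, 0.1, -1.3]
grip_width: 0.0614
```

```bash
python3 plan.py F -.108 -.0855 .06 6.2 4
```

```text
F [-0.1113 -0.078 ] z 0.0992 rot [178.6   7.7   6.4] f [-0.2  0.1 -1.3]
[[0.21, 0.17, 0.97], [0.21, 0.17, 0.97], [0.21, 0.17, 0.97], [0.21, 0.17, 0.97]] 0.04
```

Request:
arm_command:
  translation:
    - [0.3, 0.2, 0.8]
    - [0.3, 0.2, 1.0]
    - [0.2, 0.2, 1.0]
    - [0.2, 0.2, 1.0]
    - [0, 0, 0]
  twist: [0.1, 0.1, 0, 0, 0]

```text
time_s: 26.65
tool_pos: [0.5739, -0.0991, 0.0549]
tool_rot: [178.8, 8.0, 6.5]
force: [0.0, 1.0, -1.3]
grip_width: 0.0614
```

```bash
python3 plan.py F -.107 -.0855 .03 6.2 4
```

```text
F [-0.1078 -0.0815] z 0.0549 rot [178.8   8.    6.5] f [ 0.   1.  -1.3]
[[0.11, 0.09, 0.62], [0.11, 0.09, 0.62], [0.11, 0.09, 0.62], [0.11, 0.09, 0.62]] 0.08
```

Request:
arm_command:
  translation:
    - [0.1, 0.2, 0.6]
    - [0.1, 0.1, 0.6]
    - [0.1, 0, 0.6]
    - [0.1, 0, 0.5]
  twist: [0.1, 0.1, 0.1, 0]

```text
time_s: 27.15
tool_pos: [0.576, -0.1027, 0.0311]
tool_rot: [178.8, 7.9, 6.2]
force: [-0.3, -0.0, -1.0]
grip_width: 0.0616
```

```bash
python3 plan.py F -.107 -.0845 .018 6.2 3
```

```text
F [-0.106  -0.0853] z 0.0311 rot [178.8   7.9   6.2] f [-0.3 -0.  -1. ]
[[0.03, -0.03, 0.44], [0.03, -0.03, 0.44], [0.03, -0.03, 0.44]] -0.0
```

No contact this time, so it's inside the rail. I'll continue down.

Request:
arm_command:
  translation:
    - [0, 0, 0.4]
    - [0, 0, 0.4]
    - [0, 0, 0.3]
    - [0, 0, 0.2]
  twist: [0, 0, 0, 0]

```text
time_s: 27.65
tool_pos: [0.5741, -0.1031, 0.0172]
tool_rot: [178.8, 7.9, 6.2]
force: [0.2, -0.0, -0.1]
grip_width: 0.0612
```

Request:
arm_command:
  translation:
    - [0, 0, 0]
    - [0, 0, 0]
    - [0, 0, 0]
    - [0, 0, -1]
    - [0, 0, -3]
    - [0, 0, -4]
    - [0, 0, -4]
    - [0, -2, -3]
    - [0, -2, 0]
    - [0, 0, 0]
  twist: [0, 0, 0, 0, 0, 0, 0, 0, 0, 0]
  grip: 82

```text
time_s: 28.9
tool_pos: [0.5913, -0.0573, 0.1737]
tool_rot: [178.7, 7.7, 6.1]
force: [0.3, -0.2, -0.8]
grip_width: 0.071
```

Run:
```python
from fr import *
import pickle
o=telemetry.get_obs();print(o['tool_pos'],o['tool_rot'],toF(o['tool_pos']))
c=cam('wrist');pickle.dump(c,open('w11.pkl','wb'));im=c['img'].copy();cv2.imwrite('pics/w11.png',im)
for q in [(0,0),(-.06,.0615),(-.06,-.0585),(-.075,-.057),(-.075,-.117),(-.135,-.057),(-.165,0)]:
    u,v=proj(c,[[*toW(q),.038]])[0]; cv2.drawMarker(im,(int(round(u)),int(round(v))),(255,0,255),0,8,1); print(q,u.round(),v.round())
cv2.imwrite('pics/w11m.png',cv2.resize(im,None,fx=1.4,fy=1.4))
```

```text
[ 0.59133908 -0.05727416  0.17369262] [178.74200206   7.66169706   6.12134099] [-0.08587154 -0.04174425]
(0, 0) 393.0 152.0
(-0.06, 0.0615) 329.0 79.0
(-0.06, -0.0585) 323.0 211.0
(-0.075, -0.057) 308.0 209.0
(-0.075, -0.117) 306.0 264.0
(-0.135, -0.057) 247.0 207.0
(-0.165, 0) 215.0 149.0
```

View pics/w11m.png

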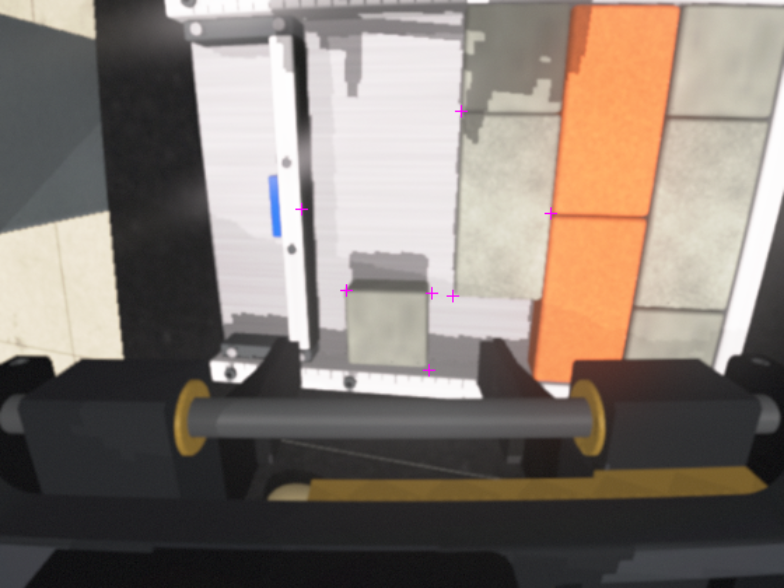

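The view shows the full paver home against the red at (505,205 in the 1.4x view). The half is flat with its top face at (349..428, 290..366), so it sits about 5 mm too far left. I'll nudge it right with shut fingers.

```bash
python3 plan.py F -.107 -.036 .022 6.2 8
```

```text
F [-0.086  -0.0433] z 0.1738 rot [178.7   7.7   6. ] f [-0.3 -0.5  0.3]
[[-0.01, -0.13, 1.91], [-0.01, -0.13, 1.91], [-0.01, -0.14, 1.91], [-0.01, -0.14, 1.91], [-0.01, -0.14, 1.91], [-0.01, -0.14, 1.91], [-0.01, -0.14, 1.91], [-0.01, -0.14, 1.91]] -0.02
```

Request:
arm_command:
  translation:
    - [0, -0.4, 1.2]
    - [0, -0.3, 1.9]
    - [0, -0.2, 1.9]
    - [0, -0.1, 1.9]
    - [0, -0.1, 1.9]
    - [0, 0, 1.9]
    - [0, 0, 1.9]
    - [0, 0, 1.2]
  twist: [0, 0, 0, 0, 0, 0, 0, 0]
  grip: 0

```text
time_s: 29.95
tool_pos: [0.561, -0.0596, 0.0203]
tool_rot: [178.5, 8.7, 5.4]
force: [-0.7, 0.0, 0.3]
grip_width: 0.0028
```

```bash
python3 plan.py F -.107 -.046 .02 6.2 2
```

```text
F [-0.1163 -0.0407] z 0.0203 rot [178.5   8.7   5.4] f [-0.7  0.   0.3]
[[0.46, 0.26, -0.05], [0.46, 0.26, -0.05]] -0.38
```

Request:
arm_command:
  translation:
    - [0.5, 0.1, 0]
    - [0.4, 0.2, 0]
    - [0, 0.3, 0]
    - [0, 0.3, 0]
  twist: [-0.4, -0.4, 0, 0]

```text
time_s: 30.45
tool_pos: [0.5713, -0.0683, 0.0185]
tool_rot: [178.6, 8.8, 6.3]
force: [-0.6, 0.8, -0.6]
grip_width: 0.0004
```

```bash
cat > edge.py <<'E'
from fr import *
c=cam('wrist');im=c['img'];cv2.imwrite('pics/e.png',im)
h=cv2.cvtColor(im,cv2.COLOR_BGR2HSV)
E
python3 plan.py F -.107 -.051 .02 6.2 2
```

```text
F [-0.107  -0.0505] z 0.0185 rot [178.6   8.8   6.3] f [-0.6  0.8 -0.6]
[[-0.01, 0.03, -0.07], [-0.01, 0.03, -0.07]] 0.04
```

Request:
arm_command:
  translation:
    - [0, -0.5, 0]
    - [0, 0, -2]
    - [0, 0, -4]
    - [0, 0, -5]
    - [0, 0, -4]
    - [0, 0, 0]
  twist: [0, 0, 0, 0, 0, 0]

```text
time_s: 31.2
tool_pos: [0.5954, -0.0571, 0.1783]
tool_rot: [178.5, 8.4, 6.2]
force: [-0.4, 0.3, -0.4]
grip_width: 0.0006
```

```bash
cat > edge.py <<'E'
from fr import *
import pickle,sys
def meas(c):
    g=c['img'].astype(float)
    def prof(x,y0,y1):  # walk along -y at frame x, top height
        ys=np.arange(y0,y1,-.001); p=proj(c,[[*toW((x,y)),.038] for y in ys]).astype(np.float32)
        return [int(v) for v in cv2.remap(c['img'][...,1],p[:,0].reshape(1,-1),p[:,1].reshape(1,-1),cv2.INTER_LINEAR)[0]]
    print('half L from -.045',prof(-.1,-.045,-.066));print('half R from -.108',prof(-.1,-.108,-.13))
    print('full R from -.050',prof(-.04,-.05,-.07))
if len(sys.argv)>1: meas(pickle.load(open(sys.argv[1],'rb')))
else: meas(cam('wrist'))
E
python3 edge.py w11.pkl; python3 edge.py; python3 plan.py F -.107 -.051 .02 6.2 2
```

```text
half L from -.045 [137, 137, 132, 120, 106, 100, 98, 98, 99, 98, 103, 116, 135, 158, 174, 181, 183, 181, 181, 182, 183, 184]
half R from -.108 [187, 188, 189, 189, 188, 184, 174, 155, 140, 135, 134, 135, 138, 147, 171, 196, 215, 225, 227, 227, 227, 232, 239]
full R from -.050 [201, 197, 197, 198, 197, 196, 195, 192, 191, 200, 213, 218, 220, 221, 222, 222, 221, 218, 215, 215, 213]
half L from -.045 [135, 137, 136, 136, 137, 136, 136, 134, 122, 109, 101, 98, 98, 98, 98, 99, 105, 119, 138, 157, 173, 180]
half R from -.108 [61, 60, 59, 59, 61, 58, 58, 59, 59, 58, 58, 57, 53, 53, 57, 63, 68, 70, 71, 71, 70, 69, 69]
full R from -.050 [195, 196, 197, 197, 197, 196, 195, 196, 201, 207, 214, 219, 220, 221, 221, 222, 221, 218, 216, 214, 213]
F [-0.0829 -0.0418] z 0.1765 rot [178.5   8.6   6.2] f [0.5 0.1 0.7]
[[-0.03, 0.26, 7.93], [-0.02, 0.26, 7.93]] 0.02
```

```bash
python3 plan.py F -.220 0.0005 .09 6.2 6
```

```text
F [-0.0829 -0.0418] z 0.1765 rot [178.5   8.6   6.2] f [0.5 0.1 0.7]
[[-2.04, -0.75, 1.75], [-2.04, -0.75, 1.75], [-2.04, -0.75, 1.75], [-2.04, -0.75, 1.75], [-2.04, -0.75, 1.75], [-2.04, -0.75, 1.75]] 0.01
```

Request:
arm_command:
  translation:
    - [-2, -0.7, 0.5]
    - [-2.2, -0.7, 1]
    - [-2.2, -0.7, 1.5]
    - [-2.2, -0.7, 1.7]
    - [-2, -0.7, 1.7]
    - [-1.6, -0.6, 1.7]
    - [0, 0, 0]
  twist: [0, 0, 0, 0, 0, 0, 0]

```text
time_s: 32.12
tool_pos: [0.4475, -0.0324, 0.1075]
tool_rot: [178.5, 9.2, 6.3]
force: [1.0, -0.9, -0.6]
grip_width: 0.0006
```

```bash
python3 plan.py F -.220 0.0005 .015 6.2 6
```

```text
F [-0.2262 -0.0015] z 0.1075 rot [178.5   9.2   6.3] f [ 1.  -0.9 -0.6]
[[0.35, -0.07, 1.5], [0.35, -0.07, 1.5], [0.35, -0.07, 1.5], [0.35, -0.07, 1.5], [0.35, -0.07, 1.5], [0.35, -0.07, 1.5]] 0.01
```

Request:
arm_command:
  translation:
    - [0.4, -0.1, 1.4]
    - [0.4, -0.1, 1.6]
    - [0.3, -0.1, 1.6]
    - [0.3, 0, 1.6]
    - [0.3, 0, 1.6]
    - [0.3, 0, 1.2]
  twist: [0, 0, 0, 0, 0, 0]

```text
time_s: 32.88
tool_pos: [0.4559, -0.0319, 0.0096]
tool_rot: [178.4, 9.1, 6.2]
force: [-0.3, -1.1, 0.7]
grip_width: 0.0003
```

```bash
python3 plan.py F -.16 0.0005 .016 6.2 6
```

```text
F [-0.2177 -0.0018] z 0.0096 rot [178.4   9.1   6.2] f [-0.3 -1.1  0.7]
[[0.93, -0.03, -0.26], [0.93, -0.03, -0.26], [0.93, -0.03, -0.26], [0.93, -0.03, -0.26], [0.93, -0.03, -0.26], [0.93, -0.03, -0.26]] 0.0
```

Request:
arm_command:
  translation:
    - [0.4, -0.1, -0.5]
    - [0.8, -0.1, -0.2]
    - [0.8, 0, -0.15]
    - [0.8, 0, -0.15]
    - [0.8, 0, -0.15]
    - [0.8, 0, -0.15]
  twist: [0, 0, 0, 0, 0, 0]

```text
time_s: 33.62
tool_pos: [0.5011, -0.0245, 0.0139]
tool_rot: [178.4, 9.4, 6.2]
force: [-3.0, 0.5, -0.1]
grip_width: 0.0003
```

```bash
python3 plan.py F -.13 0.0005 .017 6.2 6
```

```text
F [-0.172   0.0006] z 0.0139 rot [178.4   9.4   6.2] f [-3.   0.5 -0.1]
[[0.68, 0.01, -0.16], [0.68, 0.01, -0.16], [0.68, 0.01, -0.16], [0.68, 0.01, -0.16], [0.68, 0.01, -0.16], [0.68, 0.01, -0.16]] -0.0
```

Sliding freely at 3 N. I'll continue.

Request:
arm_command:
  translation:
    - [0.8, 0, -0.15]
    - [0.8, 0, -0.15]
    - [0.8, 0, -0.15]
    - [0.8, 0, -0.15]
    - [0.8, 0, -0.15]
  twist: [0, 0, 0, 0, 0]

```text
time_s: 34.25
tool_pos: [0.5422, -0.0199, 0.0141]
tool_rot: [178.4, 9.7, 6.2]
force: [-3.0, -0.7, -0.9]
grip_width: 0.0004
```

```bash
python3 plan.py F -.098 0.0005 .017 6.2 6
```

```text
F [-0.1307  0.0007] z 0.0141 rot [178.4   9.7   6.2] f [-3.  -0.7 -0.9]
[[0.53, 0.01, -0.14], [0.53, 0.01, -0.14], [0.53, 0.01, -0.14], [0.53, 0.01, -0.14], [0.53, 0.01, -0.14], [0.53, 0.01, -0.14]] -0.0
```

Request:
arm_command:
  translation:
    - [0.6, 0, -0.1]
    - [0.6, 0, -0.1]
    - [0.6, 0, -0.1]
    - [0.6, 0, -0.1]
    - [0.5, 0, -0.1]
  twist: [0, 0, 0, 0, 0]

```text
time_s: 34.88
tool_pos: [0.5739, -0.0166, 0.0141]
tool_rot: [178.4, 9.6, 6.2]
force: [-2.7, -0.5, -0.8]
grip_width: 0.0003
```

Request:
arm_command:
  translation:
    - [0.5, 0, -0.1]
    - [0.5, 0, -0.1]
    - [0.4, 0, -0.1]
  twist: [0, 0, 0]

```text
time_s: 35.25
tool_pos: [0.5748, -0.0167, 0.0141]
tool_rot: [178.6, 11.5, 6.1]
force: [-12.1, -0.8, 5.8]
grip_width: 0.0004
```

```bash
python3 plan.py F -.096 0.0005 .017 6.2 6
```

```text
F [-0.0979  0.0004] z 0.0141 rot [178.6  11.5   6.1] f [-12.1  -0.8   5.8]
[[0.02, -0.0, -0.05], [0.02, -0.0, -0.05], [0.02, -0.0, -0.05], [0.02, -0.0, -0.05], [0.02, -0.0, -0.05], [0.02, -0.0, -0.05]] -0.02
```

Request:
arm_command:
  translation:
    - [0.6, 0, -0.1]
    - [0.8, 0, -0.1]
    - [0.8, 0, -0.1]
  twist: [0, 0, 0]

```text
time_s: 35.62
tool_pos: [0.5741, -0.0166, 0.0146]
tool_rot: [179.0, 14.5, 5.8]
force: [-24.0, 0.1, 17.4]
grip_width: 0.0006
```

Request:
arm_command:
  translation:
    - [-0.6, 0, 0]
    - [-1, 0, 0]
    - [-1, 0, 0]
    - [-0.5, 0, -2]
    - [0, 0, -4]
    - [0, 0, -5]
    - [0, 0, -5]
    - [0, 0, 0]
  twist: [0, 0, 0, 0, 0, 0, 0, 0]

```text
time_s: 36.62
tool_pos: [0.589, -0.0116, 0.1909]
tool_rot: [179.0, 13.3, 5.9]
force: [1.1, 0.3, 0.2]
grip_width: 0.0008
```

Run:
```python
from fr import *
import pickle
o=telemetry.get_obs();print(o['tool_pos'],o['tool_rot'],toF(o['tool_pos']))
c=cam('wrist');pickle.dump(c,open('w12.pkl','wb'));im=c['img'];cv2.imwrite('pics/w12.png',im)
def prof(a,b,z=.038,n=None):
    n=int(round(np.hypot(*(np.array(b)-a))*1000))+1
    P=[[*toW(np.array(a)+(np.array(b)-a)*i/(n-1)),z] for i in range(n)];p=proj(c,P).astype(np.float32)
    print(a,b,p[0].round(),p[-1].round());print([tuple(int(w) for w in v)[1:] for v in cv2.remap(im,p[:,0].reshape(1,-1),p[:,1].reshape(1,-1),cv2.INTER_LINEAR)[0]])
prof((-.10,.03),(-.05,.03));prof((-.01,.03),(.01,.03))
prof((-.10,-.09),(-.05,-.09));prof((-.012,-.09),(.01,-.09))
prof((-.03,-.05),(-.03,-.07));prof((-.03,-.11),(-.03,-.126))
```

```text
[ 0.58902544 -0.0115556   0.1909184 ] [178.96055241  13.33020335   5.942336  ] [-0.08323407  0.00395677]
(-0.1, 0.03) (-0.05, 0.03) [297. 164.] [348. 166.]
[(212, 219), (212, 219), (213, 219), (213, 219), (213, 219), (212, 219), (212, 219), (212, 219), (212, 219), (213, 219), (212, 219), (213, 220), (213, 220), (213, 220), (213, 221), (205, 214), (183, 191), (158, 164), (145, 150), (143, 148), (142, 148), (142, 147), (150, 156), (184, 191), (226, 231), (241, 245), (237, 241), (206, 212), (151, 154), (124, 124), (119, 119), (121, 121), (135, 137), (176, 181), (221, 228), (237, 241), (236, 240), (211, 215), (153, 157), (97, 100), (86, 88), (112, 115), (143, 146), (164, 167), (173, 176), (173, 176), (171, 175), (171, 175), (173, 176), (175, 178), (175, 179)]
(-0.01, 0.03) (0.01, 0.03) [391. 168.] [414. 169.]
[(173, 180), (174, 181), (174, 182), (173, 181), (172, 181), (174, 183), (173, 181), (172, 181), (164, 173), (147, 161), (124, 161), (113, 185), (121, 219), (135, 235), (141, 242), (143, 244), (143, 244), (144, 244), (148, 246), (148, 247), (149, 247)]
(-0.1, -0.09) (-0.05, -0.09) [
[... 632 characters left out ...]
, 51), (42, 51), (41, 52), (39, 50), (41, 53), (41, 51), (40, 53), (42, 53), (40, 53), (42, 55), (40, 54), (41, 54), (38, 53), (40, 53), (42, 56), (42, 55), (41, 56), (41, 55), (41, 56)]
(-0.03, -0.05) (-0.03, -0.07) [363. 244.] [361. 262.]
[(156, 160), (159, 164), (160, 164), (162, 166), (163, 167), (162, 166), (159, 163), (149, 153), (127, 132), (99, 103), (87, 92), (92, 97), (103, 108), (106, 110), (92, 97), (70, 75), (53, 59), (49, 55), (50, 56), (50, 56), (48, 55)]
(-0.03, -0.11) (-0.03, -0.126) [358. 295.] [357. 307.]
[(45, 46), (45, 46), (45, 47), (45, 47), (46, 47), (45, 46), (43, 44), (44, 44), (44, 45), (45, 45), (45, 45), (45, 44), (45, 46), (44, 45), (44, 44), (44, 45), (43, 44)]
```

Request:
arm_command:
  translation:
    - [0, 1.5, -0.5]
    - [0, 2, -0.5]
    - [0, 2, 0]
    - [0, 1.5, 0]
    - [0, 0, 0]
  twist: [0, 0, 0, 0, 0]

```text
time_s: 37.3
tool_pos: [0.5957, -0.0884, 0.1981]
tool_rot: [178.9, 13.8, 5.7]
force: [-0.5, 0.5, -0.5]
grip_width: 0.0005
```

Run:
```python
from fr import *
c=cam('wrist');im=c['img'];cv2.imwrite('pics/w13.png',im)
def prof(a,b,z=.038):
    n=int(round(np.hypot(*(np.array(b)-a))*1000))+1
    P=[[*toW(np.array(a)+(np.array(b)-a)*i/(n-1)),z] for i in range(n)];p=proj(c,P).astype(np.float32)
    print(a,b,p[0].round());print([tuple(int(w) for w in v)[2] for v in cv2.remap(im,p[:,0].reshape(1,-1),p[:,1].reshape(1,-1),cv2.INTER_LINEAR)[0]])
prof((-.09,-.09),(-.05,-.09));prof((-.012,-.09),(.01,-.09))
prof((-.09,.09),(-.05,.09));prof((-.09,-.04),(-.05,-.04));prof((-.012,-.04),(.01,-.04))
prof((-.03,-.05),(-.03,-.07));prof((-.03,-.112),(-.03,-.13));prof((-.03,.07),(-.03,.05))
```

```text
(-0.09, -0.09) (-0.05, -0.09) [310. 204.]
[132, 132, 132, 132, 131, 132, 132, 133, 132, 131, 131, 135, 150, 189, 229, 244, 247, 246, 245, 245, 244, 245, 245, 246, 247, 247, 244, 219, 156, 105, 98, 122, 150, 170, 178, 179, 179, 179, 178, 177, 175]
(-0.012, -0.09) (0.01, -0.09) [388. 209.]
[168, 169, 170, 171, 172, 174, 173, 173, 174, 173, 169, 161, 166, 195, 225, 237, 241, 242, 244, 245, 246, 246, 246]
(-0.09, 0.09) (-0.05, 0.09) [314.  10.]
[148, 149, 149, 149, 150, 149, 149, 149, 149, 149, 148, 147, 146, 149, 161, 175, 178, 180, 180, 180, 179, 180, 183, 185, 185, 184, 182, 166, 118, 63, 58, 81, 99, 110, 118, 121, 119, 119, 118, 117, 117]
(-0.09, -0.04) (-0.05, -0.04) [311. 156.]
[223, 225, 228, 229, 229, 229, 229, 229, 229, 229, 227, 225, 222, 225, 237, 244, 246, 246, 246, 245, 245, 245, 245, 247, 249, 249, 248, 232, 176, 113, 100, 126, 158, 183, 196, 199, 200, 201, 200, 199, 198]
(-0.012, -0.04) (0.01, -0.04) [393. 159.]
[206, 207, 211, 214, 214, 215, 215, 216, 218, 218, 211, 194, 186, 211, 235, 247, 250, 251, 251, 251, 250, 250, 249]
(-0.03, -0.05) (-0.03, -0.07) [372. 168.]
[177, 179, 181, 182, 182, 182, 183, 179, 162, 133, 109, 107, 118, 135, 153, 167, 173, 175, 176, 175, 175]
(-0.03, -0.112) (-0.03, -0.13) [367. 228.]
[179, 179, 179, 178, 177, 176, 174, 170, 159, 146, 157, 182, 203, 215, 221, 228, 236, 244, 246]
(-0.03, 0.07) (-0.03, 0.05) [382.  32.]
[123, 122, 122, 123, 122, 121, 120, 119, 135, 143, 127, 132, 157, 176, 182, 182, 183, 184, 183, 183, 187]
```

```bash
python3 -c "
from h import *
print(env.sign_off())"
```

```text
the job is handed in; nothing more can be done
None
```

The open course is closed: full paver and half paver are both tight against the red course, with the bar home on them. I handed it in at about 37 s of the 72 s allowed.

**What I did**
- **Full paver:** I gripped it, squared it and slid it along the laying surface to the starter half (4 N contact). Then I pushed it home against the red course with shut fingers.
- **Half paver:** I laid it in the bay in front of its space and nudged it 5–6 mm to the right to line up.
- **Bar:** I pushed it by the pad on its centre line. It slid at about 3 N and stopped at its expected home position. I pressed to 24 N and backed off.

**Last checks (wrist camera, numeric)**

| Check | Measured | Required |
|---|---|---|
| Bar front face | x ≈ -61.5 mm at y = -90, -40 and +90 mm, so square | above -65 mm |
| Full and half against the red course | no visible gap | within 4 mm |
| Full paver along the course | y ≈ +1 mm, measured before the bar push; its right end had not moved after it | ±5 mm |
| Half paver along the course | y ≈ -91.5 mm | -98 to -84 mm |

**What went wrong or disagreed**
- **First try at the half:** it caught the top of the right rail (28 N) and tilted in the grip. I set it back on the worktop to level it, then regrasped it and laid it properly.
- **Tool tilt:** the tool crept to about 14° of tilt during the job, which the moves could not correct. It did not stop the pushes.
- **Not checked:** the final bar and half were checked by numbers only, because the picture limit was reached. I did not measure the bar's height or the half's flatness after the push. I also did not re-measure the tape, jar and stopwatch; the tool never worked close to them.

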